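# Release a market scale's transit lock with a deep T-key

## Robot

A 6-joint arm with a two-finger parallel gripper is mounted at the origin on the work surface. World frame = base frame: x ahead of the robot, y to its left, z up, the work surface at z = 0. Lengths are in mm, angles in rad, forces in N, time in s.
With the tool pointing down it reaches from about 375 to 925 mm from the base axis. Payload 5.7 kg.
Tool frame: the origin (TCP) lies midway between the tips of the shut fingers; the grasp point (between the pads) lies 19 mm behind it; z points along the fingers, y is the direction in which the jaws open and shut (so a half turn about z gives the same grasp; the last joint's range is limited). The gripper opens to 88 mm and grips with 3 to 60 N. Pads are 20 mm wide; open, the fingers measure 115 mm over their backs; the gripper's body (75 mm by 178 mm) begins 61 mm behind the grasp point.
Start: joints at [1.099, 0.359, 1.51, -0, 1.272, -0.115], TCP at [209.557, 562.181, 222.623] pointing down, gripper open.
Joint ranges: [-2.97, 2.97], [-1.01, 2.36], [0.21, 2.38], [-0.96, 4.11], [0.2, 2.71], [-2.98, 2.98]. Speed limits (rad/s): [2.39, 2.39, 3.14, 3.14, 3.14, 3.14].

## Interface

Orientations are given as a unit quaternion [x, y, z, w].
In Python, from rig import r gives the robot as it stands.
- The arm moves only by the shell command python3 -m inch 'ROWS' [FORCE]. ROWS is JSON, one flat list of numbers, 5 for each row, row after row: the shift along the tool's x, y, z in m, then the turn about the tool's z in degrees, then the opening, from 0 (shut) to 1 (fully open). In form: [tx, ty, tz, twist, fingers, tx, ty, tz, twist, fingers, ...]. A call has 1 to 8 rows; each row is the pose to reach, as a shift and turn from the pose commanded when the call began, along the tool's axes at that moment; what a row does not reach only later rows make up. A row lasts 1/8 s, in which the tool goes at most 62.5 mm and 10.7 degrees, less where a joint would pass 70% of its speed; a pose out of reach is approached as far as the arm can. A call with a gripper value outside its range is refused whole. The fingers move at their own pace and stop on an object; FORCE is the grip in N (left out, the last holds). Time passes only in rows, so rows that repeat a pose let the fingers close. It gives the time, the measured TCP pose, the force and the opening at its end, in the units of the state.
- r.observe(): the state, without advancing time (a new reading comes with each control period).
- r.grab_frame(name): name is "side" or "top" or "wrist"; returns a dict with "pixels" (420x560x3 uint8, red, green, blue), "K" (3x3 intrinsics, pixels), "extrinsics" (4x4, takes a point from camera to world coordinates). Camera axes: x right, y down, z forward; pixel columns grow to the right and rows downward; lengths in mm; the calibration is good to about 2 mm. A picture is of the moment at which its call begins. There is no depth.
- r.finish_job(): hands the job in, once; it reports no verdict.
Trained networks look in a picture, given as the dict that the camera call returned (one of the last four; its "shot" number tells which), for a name from the list of things; names that differ only in an ending like _2 or _b are one class to them, and where a whole thing is asked for, a point or a joint stands for the part that bears it (a point fixed in the world has none). Each returns a list of dicts, best first, with "confidence" (0 to 1); they miss things now and then, are a little off and sometimes report something else, mostly with a low value. They report only what shows in the picture. A call takes as long as a camera call. They do not tell look-alikes from the thing itself.
- r.regions_of(query, picture): "pixels" (420x560 bool, what is visible of it) and "box" ([left, top, width, height] in pixels, round what is visible of it).
- r.mark_of(query, picture): "pixel" ([column, row] in pixels: a listed point, or the origin of a listed thing).
The state is a dict: "time_s": time; "joint_positions": joint angles; "qvel": joint speeds; "joint_torque": joint torques, N m; "position": TCP position; "orientation": TCP orientation; "wrist_force": force on the tool from outside, world axes, zero at the start; "wrist_torque": the same for the moment, N m; "grip_width": finger opening in mm.
Only numpy, scipy, OpenCV 4.12 (cv2) and the standard library are available. Lean on these libraries where they do the work, as an engineer would, in place of code of your own. Each camera call takes 0.05 s, during which the arm holds its last target. There are 200 camera calls.

## Task

Release the transit lock of the counter scale: take the T-key from its holder, lower it (do not drop it) down the shaft beside the scale until its socket sits fully home over the square stem at the bottom, and turn the stem clockwise, seen from above, as far as its stop. That is too far for one twist, so somewhere around half-way let go of the key, leaving it standing in the shaft, take a fresh grip of its bar and finish the turn. Leave the key standing fully home in the shaft and leave the jars and the pump bottle where they are.

Things in the scene. Friction and masses are not known exactly. Their poses are not given: they have to be found in the camera images.
- key_bar (a point): centre of the crossbar of the loose steel T-key (0.35 kg; 178 mm tall overall). At the start the key stands upright in its holder, crossbar on top. x runs along the crossbar (110 mm long, 14 mm wide, 16 mm high), z up along the key. Below the bar come a neck 14 mm in diameter and 37 mm long, then a tube 31 mm in diameter, then the socket at the foot. This point is 170 mm above the foot. The key may be gripped across the bar at its middle; bar ends are symmetrical.
- key_foot (a point): centre of the lower rim of the same T-key. The foot is a square socket, open downwards: 18 mm wide inside, 28 mm deep, 24 mm wide over its flats and 30 mm over its corners; its flats are parallel and square to the crossbar. Axes as for key_bar.
- holder: fixed black holder for the key: base 100 x 100 x 8 mm and an upright square pocket on it, 40 mm wide inside and 60 mm outside, rim 60 mm above the counter; the key stands on the pocket's floor 8 mm above the counter. Origin: centre of its underside, z up.
- shaft_mouth (a point): centre of the mouth of the lock shaft: a vertical square shaft 36 mm wide (steel rim) in the 74 mm square grey column fixed to the side of the scale; the mouth is 120 mm above the counter. Axes are those of the scale: z up, y towards the scale's housing, x along the shaft's side. The housing (240 mm along x, 290 mm along y) begins 40 mm from the shaft axis, is 104 mm high, and its steel pan begins 104 mm from the axis, its lip 139 mm above the counter.
- shaft_floor (a point): centre of the shaft's flat floor, 108 mm below the mouth and 12 mm above the counter; the key's foot rests on it when the key is fully home and the key then stands by itself, with its crossbar's centre 182 mm above the counter. Axes as for shaft_mouth.
- stem_tip (a point): top of the brass square stem on the shaft's axis, 24 mm above the shaft floor. The stem is 15.5 mm square for its lower 18 mm, then steps in to a 9 mm square tip on which a socket centres itself at any angle; the socket then rests about 20 mm short of home until its flats line up with the stem's (within about 9 degrees), when it drops. x and y are square to the stem's flats and turn with it. The stem holds where it is left (friction about 0.12 N m).
- lock_stem (a joint): angle of the stem in rad; grows clockwise seen from above, from 0 (locked) to a hard stop at 3.0 (released); it starts between 0 and 0.4. The stem's x axis coincides with the scale's x axis at 0.
- nut_jar: bystander: jar 84 mm in diameter, 125 mm high, loose; origin at the centre of its underside.
- honey_jar: bystander: amber glass jar 70 mm in diameter, 85 mm high, loose; origin at the centre of its underside.
- pump_bottle: bystander: clear bottle with a white pump head, 64 mm in diameter, 184 mm high, loose; origin at the centre of its underside.
Mind the look-alikes: they are no part of the job. There is more than one size of the part that bears key_bar; the job needs the smallest.

How it is judged (in metres and radians):
On the way, in this order (a step that is already met when the one before it is completed fails the run):
1. the key's socket is fully home over the stem, its foot on the shaft floor (z of key_foot in the frame of shaft_floor below 0.006 m and horizontal distance between key_foot and shaft_floor below 0.006 m and angle between key_bar's own z axis and vertical below 0.12 rad), for 0.2 s.
2. with the stem turned part of the way (between 0.8 and 2.5 rad), the key stands fully home in the shaft with the gripper off it (all of step 1 and contact force between the fingers and key below 0.1 N and value of joint lock_stem between 0.8 and 2.5 rad), for 0.2 s.
At the end, for the whole second after the job is handed in: the stem is turned clockwise to its stop (more than 2.8 of 3.0 rad), and the key stands released and at rest in the shaft, foot within 6 mm of the shaft floor and of the axis, leaning less than 0.12 rad (all of step 1 and contact force between the fingers and key below 0.1 N and value of joint lock_stem above 2.8 rad and linear speed of key below 0.02 m/s and angular speed of key below 0.2 rad/s); the robot touches nothing.
It fails at once if the key is let go in or over the shaft while its foot is still more than 35 mm above the shaft floor (contact force between the fingers and key below 0.1 N and horizontal distance between key_foot and shaft_floor below 0.03 m and z of key_foot in the frame of shaft_floor above 0.035 m).
It fails at once if a bystander (nut jar, honey jar or pump bottle) is moved more than 25 mm (distance of any of nut_jar, honey_jar, pump_bottle from where it was at the start of the episode above 0.025 m).
It also fails if it takes over 54 s, if anything falls off the work surface, if the arm or the gripper's body presses on something with over 40 N, if the wrist force passes 120 N, or if a joint passes its speed limit or range.

## Working session

There is one attempt and no reset: what is moved stays moved. The work goes in short steps, Python scripts to look and compute and a shell command to move; the robot and the scene stay as the last step left them, time stands still between calls to the robot, and variables do not carry over. Pictures are saved under pics/ and viewed, about 8 in all and at most 12, crops included, and the job is handed in when it is done.

```bash
mkdir -p pics; ls; cat > h.py <<'E'
import numpy as np, cv2
from rig import r
from scipy.spatial.transform import Rotation as R
def save(f,n): cv2.imwrite('pics/'+n,cv2.cvtColor(f['pixels'],cv2.COLOR_RGB2BGR))
def ray(f,px):
    E=np.array(f['extrinsics']);K=np.array(f['K'])
    d=E[:3,:3]@np.linalg.solve(K,[px[0],px[1],1.]);return E[:3,3],d/np.linalg.norm(d)
def atz(f,px,z):
    o,d=ray(f,px);return o+d*(z-o[2])/d[2]
def proj(f,p):
    E=np.array(f['extrinsics']);K=np.array(f['K'])
    c=K@(E[:3,:3].T@(np.array(p)-E[:3,3]));return c[:2]/c[2]
E
python3 - <<'E'
from h import *
s=r.observe();print({k:np.round(v,3).tolist() for k,v in s.items()})
Z=dict(key_bar=None,key_foot=8,holder=0,shaft_mouth=120,shaft_floor=12,stem_tip=36,nut_jar=0,honey_jar=0,pump_bottle=0)
ims=[]
for n in('top','side'):
    f=r.grab_frame(n);ims.append(f)
    save(f,n+'1.png')
    print(n,np.round(f['extrinsics'],2).tolist(),np.round(f['K'],1).tolist())
    for q,z in Z.items():
        for m in r.mark_of(q,f)[:4]:
            print(n,q,np.round(m['pixel'],1),round(m['confidence'],2),np.round(atz(f,m['pixel'],178 if z is None else z)[:2],1))
E
```

```text
pics
{'time_s': 0.0, 'joint_positions': [1.099, 0.359, 1.511, 0.0, 1.273, -0.115], 'qvel': [-0.0, -0.001, -0.001, -0.001, -0.0, 0.001], 'joint_torque': [-0.0, -51.538, -27.072, 0.067, 0.035, -0.0], 'position': [209.258, 561.585, 221.826], 'orientation': [0.177, 0.984, -0.001, -0.0], 'wrist_force': [-0.656, -0.32, -0.003], 'wrist_torque': [-0.047, -0.051, -0.042], 'grip_width': 87.514}
top [[0.02, -0.98, 0.19, 311.97], [-1.0, -0.03, -0.03, -187.41], [0.03, -0.19, -0.98, 901.01], [0.0, 0.0, 0.0, 1.0]] [[410.7, 0.0, 282.3], [0.0, 410.7, 210.2], [0.0, 0.0, 1.0]]
top key_bar [457.6 213.1] 0.9 [ 454.8 -526.7]
top key_bar [317.4 322.4] 0.85 [ 258.4 -271.8]
top key_bar [316.7 193.5] 0.63 [ 484.5 -269.8]
top key_foot [302.  311.7] 0.92 [ 267.2 -258.8]
top key_foot [311.3 212.3] 0.91 [ 481.9 -277.3]
top key_foot [409.2 234.5] 0.81 [ 437.4 -494.8]
top holder [313. 213.] 0.83 [ 481.9 -282. ]
top shaft_mouth [164.1 206.1] 0.81 [465.5  17.9]
top shaft_floor [174.6 213.2] 0.73 [471.6  22.4]
top stem_tip [178.6 212.4] 0.3 [469.2   8.4]
top nut_jar [272.9 135.8] 0.85 [ 661.4 -188. ]
top honey_jar [230.8 229. ] 0.9 [ 441.4 -100.2]
top pump_bottle [382.  166.2] 0.77 [ 595.5 -440.6]
side [[-0.93, -0.19, 0.32, 214.86], [-0.37, 0.45, -0.81, 454.45], [0.01, -0.87, -0.49, 513.24], [0.0, 0.0, 0.0, 1.0]] [[432.6, 0.0, 281.2], [0.0, 432.6, 205.5], [0.0, 0.0, 1.0]]
side key_bar [344. 101.] 0.98 [ 494.9 -730.7]
side key_bar [406.4 147.8] 0.83 [ 284.  -435.5]
side key_bar [290.9 165.6] 0.6 [ 475.4 -255.5]
side key_foot [387.9 261.9] 0.77 [ 270.8 -257.5]
side key_foot [334.5 196.2] 0.68 [ 441.  -482.1]
side holder [287.3 243. ] 0.89 [ 479.6 -254.7]
side shaft_mouth [227.1 273.3] 0.8 [470.5  17.4]
side nut_jar [193.2 243.1] 0.96 [ 662. -179.]
side pump_bottle [273.1 197.6] 0.77 [ 585.3 -430.1]
```

View pics/top1.png

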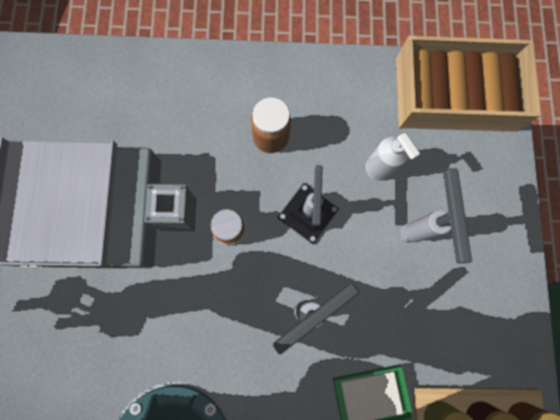

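View pics/side1.png

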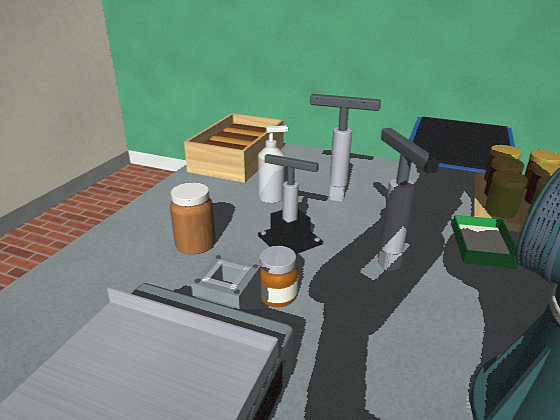

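Candidates for the T-key in the top picture are the holder key at (317,194), a larger one at (317,322) and a larger one at (458,213). The description fits the one in the black holder, which is also the smallest. I'll check it in a close crop and measure the bar and shaft directions.

```bash
python3 - <<'E'
from h import *
f=r.grab_frame('top');g=r.grab_frame('side')
for n,x in(('top',f),('side',g)):
  for m in r.regions_of('key_bar',x): print(n,m['box'],round(m['confidence'],2),m['pixels'].sum())
im=f['pixels'][120:270,120:350]
c=cv2.resize(im,None,fx=3.45,fy=3.45,interpolation=cv2.INTER_CUBIC)
cv2.imwrite('pics/crop1.png',c[:,:,::-1])
# triangulate bar of holder key
a=[m for m in r.mark_of('key_bar',f) if abs(m['pixel'][0]-317)<15 and m['pixel'][1]<240][0]['pixel']
b=[m for m in r.mark_of('key_bar',g) if abs(m['pixel'][0]-291)<15][0]['pixel']
def tri(f,a,g,b):
    o,d=ray(f,a);p,e=ray(g,b);t=np.linalg.lstsq(np.c_[d,-e],p-o,rcond=None)[0];return o+t[0]*d,p+t[1]*e
print(a,b,tri(f,a,g,b))
print(r.observe()['time_s'])
E
```

```text
top [275.3, 285.0, 81.7, 69.0] 0.96 1797
top [398.1, 170.0, 76.6, 97.8] 0.91 2528
top [303.7, 164.1, 19.0, 62.0] 0.65 686
top [368.1, 133.8, 49.8, 48.3] 0.32 1522
side [310.1, 94.7, 72.0, 106.1] 0.88 2298
side [377.7, 128.0, 59.6, 144.7] 0.86 3473
side [266.3, 156.3, 52.3, 66.1] 0.85 1218
side [0.1, 254.6, 292.3, 165.4] 0.52 31568
[315.3, 193.4] [292.9, 163.5] (array([ 484.55955687, -267.24947669,  178.24360956]), array([ 476.43997855, -269.39185829,  176.54136467]))
1.3
```

View pics/crop1.png

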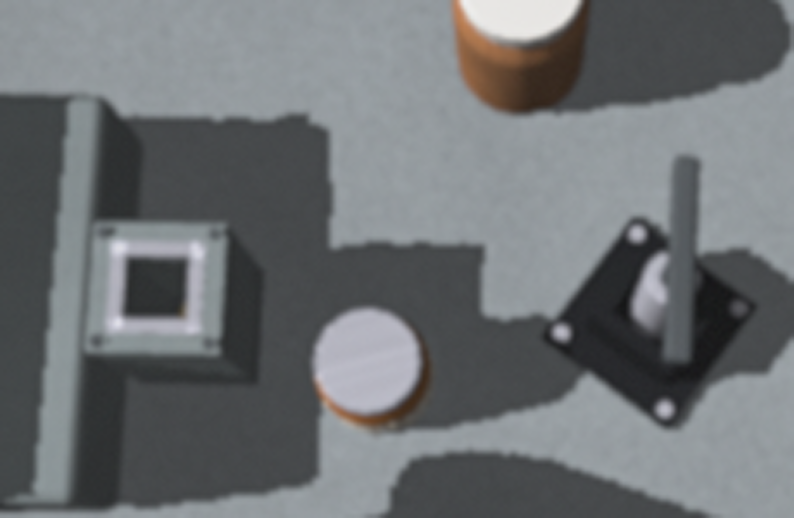

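The crop confirms it: the key in the black holder has its bar running from about (318,166) to (316,224) in full-image pixels. That makes it the shortest bar, and the tube stands in the pocket. The shaft mouth is at about (165,203).

```bash
cat >> h.py <<'E'
def to(x,y,z,th=None):
    "tool shift (mm) and twist (deg) to TCP x,y,z with tool y at world angle th"
    s=r.observe();Q=R.from_quat(s['orientation']).as_matrix()
    a=np.degrees(np.arctan2(Q[1,1],Q[0,1]));d=Q.T@(np.array([x,y,z])-s['position'])
    print('tool y at',round(a,1),'shift',np.round(d,1),'twist',None if th is None else round((a-th+180)%360-180,1),'j',np.round(s['joint_positions'],2),'t',s['time_s'])
E
python3 - <<'E'
from h import *
f=r.grab_frame('top')
c=lambda u,v:(120+u/3.45,120+v/3.45)
p=atz(f,c(685,158),186);q=atz(f,c(676,360),186);print(p,q,(p+q)/2,np.linalg.norm(p-q),np.degrees(np.arctan2(*(p-q)[1::-1])))
for s in((107,240),(207,240),(205,333),(105,331)):print(atz(f,c(*s),120))
to(468,18,340,90)
E
```

```text
[ 534.37464652 -272.10970607  186.        ] [ 426.58367423 -267.75646699  186.        ] [ 480.47916038 -269.93308653  186.        ] 107.87884128771705 -2.3126867620751805
[497.50729748  45.37252411 120.        ]
[499.02329322 -10.30569645 120.        ]
[445.94037173 -12.71786284 120.        ]
[445.68850125  42.35669899 120.        ]
tool y at 69.6 shift [-432.2 -419.7 -117.4] twist -20.4 j [ 1.1   0.36  1.51  0.    1.27 -0.12] t 1.35
```

```bash
python3 -m inch '[-0.05,-0.05,-0.015,-2.5,1,-0.11,-0.105,-0.03,-5,1,-0.16,-0.157,-0.045,-8,1,-0.21,-0.208,-0.06,-10,1,-0.26,-0.26,-0.075,-13,1,-0.31,-0.31,-0.09,-15,1,-0.36,-0.36,-0.1,-18,1,-0.41,-0.4,-0.117,-20.4,1]' && python3 -m inch '[-0.022,-0.02,0,0,1,-0.022,-0.02,0,0,1,-0.022,-0.02,0,0,1]'
python3 - <<'E'
from h import *
f=r.grab_frame('wrist');save(f,'w1.png');t=r.grab_frame('top')
print(np.round(f['extrinsics'],2).tolist())
for q,z in (('shaft_mouth',120),('shaft_floor',12),('stem_tip',36)):
  for n,x in(('w',f),('t',t)):
    for m in r.mark_of(q,x)[:3]: print(n,q,np.round(m['pixel'],1),round(m['confidence'],2),np.round(atz(x,m['pixel'],z),1))
to(480.5,-270,300,87.7)
E
```

```text
time_s: 2.35
position: [416.4, 116.0, 322.4]
orientation: [-0.0, 1.0, 0.0, 0.0]
wrist_force: [1.2, 0.5, 0.7]
grip_width: 87.9
time_s: 2.72
position: [437.2, 98.4, 321.5]
orientation: [0.0, 1.0, 0.0, -0.001]
wrist_force: [-0.1, 1.2, -0.3]
grip_width: 88.0
[[0.0, 0.96, 0.27, 361.24], [1.0, -0.0, 0.0, 98.64], [0.0, 0.27, -0.96, 484.66], [0.0, 0.0, 0.0, 1.0]]
w shaft_mouth [219.3 216.4] 0.91 [469.1  20.7 120. ]
t shaft_mouth [168.  205.1] 0.77 [467.7  10.6 120. ]
w shaft_floor [229.9 198.4] 0.84 [470.5  16.6  12. ]
t shaft_floor [178.6 211.5] 0.65 [475.6  14.   12. ]
tool y at 90.0 shift [ -42.7 -368.4   21.8] twist 2.3 j [ 0.07  0.05  1.67 -0.    1.43 -1.5 ] t 3.125
```

View pics/w1.png

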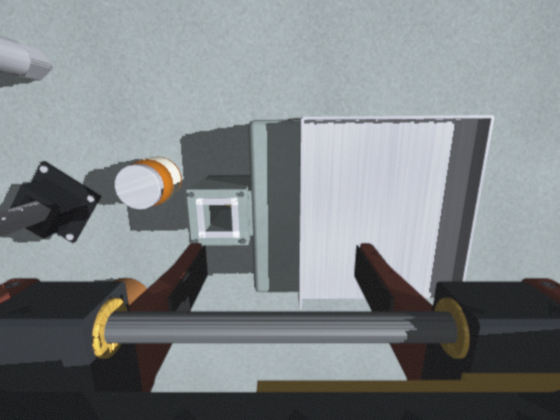

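The wrist view shows the shaft mouth at about (221,217), the honey jar at (140,185) and the pan to the right. I'll move so the camera looks straight down the shaft.

```bash
python3 -m inch '[-0.05,-0.04,0.02,0,1,-0.109,-0.08,0.04,0,1,-0.109,-0.08,0.04,0,1,-0.109,-0.08,0.04,0,1]'
python3 - <<'E'
from h import *
f=r.grab_frame('wrist');print(np.round(np.array(f['extrinsics'])[:3,3],1))
for q,z in (('shaft_mouth',120),('shaft_floor',12),('stem_tip',36)):
    for m in r.mark_of(q,f)[:3]: print(q,np.round(m['pixel'],1),round(m['confidence'],2),np.round(atz(f,m['pixel'],z),1))
u,v=proj(f,(471,18,100)).astype(int);print(u,v)
v0=max(0,v-60);u0=max(0,u-75)
c=f['pixels'][v0:v0+120,u0:u0+150];c=np.clip(c.astype(float)*1.6,0,255).astype(np.uint8);print(u0,v0)
cv2.imwrite('pics/w2.png',cv2.resize(c,None,fx=5,fy=5,interpolation=cv2.INTER_CUBIC)[:,:,::-1])
to(480.5,-270,260,87.7)
E
```

```text
time_s: 3.62
position: [546.9, 17.7, 281.1]
orientation: [0.001, 1.0, 0.0, -0.001]
wrist_force: [0.0, 0.4, -0.9]
grip_width: 87.6
[471.1  17.9 444.3]
shaft_mouth [279.3 127.3] 0.73 [469.6  16.9 120. ]
shaft_floor [280.9 127.6] 0.77 [469.5  18.8  12. ]
stem_tip [279.6 124.9] 0.57 [466.1  17.1  36. ]
280 128
205 68
tool y at 90.0 shift [  65.6 -288.8   22.4] twist 2.3 j [-0.09  0.23  1.54  0.    1.37 -1.66] t 3.825
```

View pics/w2.png

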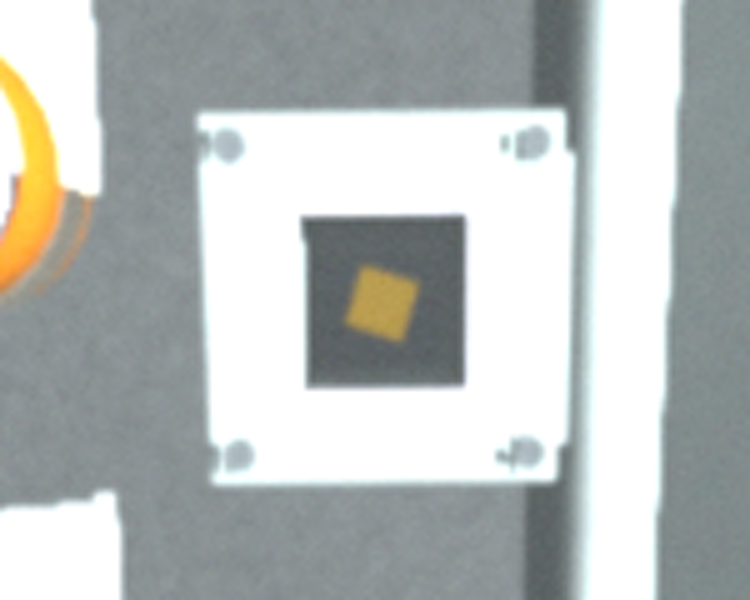

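The shaft opening is centred at about (282,128) in the full picture. The brass stem is at (281,129) and turned about 18° clockwise. Next I go above the key and look once more.

```bash
python3 -m inch '[0.013,-0.058,0.004,0.5,1,0.026,-0.115,0.008,1,1,0.039,-0.173,0.012,1.5,1,0.052,-0.231,0.016,2,1,0.066,-0.289,0.022,2.3,1,0.066,-0.289,0.022,2.3,1,0.066,-0.289,0.022,2.3,1,0.066,-0.289,0.022,2.3,1]'
python3 - <<'E'
from h import *
f=r.grab_frame('wrist')
for m in r.mark_of('key_bar',f)[:3]: print(np.round(m['pixel'],1),round(m['confidence'],2),np.round(atz(f,m['pixel'],178),1))
for m in r.regions_of('key_bar',f)[:2]: print(m['box'],m['confidence'])
save(f,'w3.png')
print(proj(f,(480.5,-270,186)), np.round(f['extrinsics'],3).tolist())
to(480.5,-270,159,87.7)
E
```

```text
time_s: 4.82
position: [481.1, -269.4, 260.3]
orientation: [0.019, 1.0, 0.0, 0.0]
wrist_force: [-0.0, -0.5, -0.5]
grip_width: 87.8
[282.4 220.6] 0.94 [ 481.8 -267.4  178. ]
[489.4 170.3] 0.16 [445.  -95.5 178. ]
[267.5, 157.8, 25.8, 118.8] 0.78
[1.1, 144.3, 132.8, 63.1] 0.74
[279.35239724 222.03891971] [[0.038, 0.961, 0.275, 404.963], [0.999, -0.037, -0.01, -266.259], [0.0, 0.275, -0.961, 423.33], [0.0, 0.0, 0.0, 1.0]]
tool y at 87.8 shift [ 7.000e-01 -1.000e-01  1.011e+02] twist 0.1 j [-0.64  0.26  1.56  0.    1.32 -2.17] t 4.975
```

View pics/w3.png

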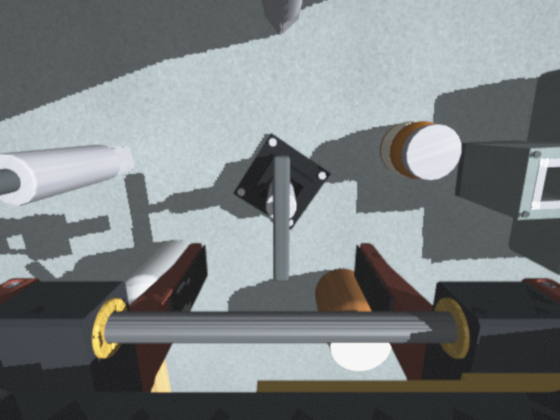

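The bar runs from about (281,157) to (281,279), parallel to the wrist image's vertical, so the jaws are square to it.

```bash
python3 - <<'E'
from h import *
f=r.grab_frame('wrist')
m=r.regions_of('key_bar',f)[0]['pixels']
g=cv2.cvtColor(f['pixels'],cv2.COLOR_RGB2GRAY)
print(g[150:164,281].tolist(),g[272:288,281].tolist(),g[180,262:302].tolist(),g[260,262:302].tolist())
for a,b in(((281,157),(281,279)),): 
    p,q=atz(f,a,186),atz(f,b,186);print(p,q,(p+q)/2,np.linalg.norm(p-q))
E
```

```text
[57, 55, 53, 54, 56, 67, 88, 107, 119, 120, 120, 122, 121, 122] [119, 120, 120, 119, 121, 120, 118, 115, 104, 95, 93, 95, 95, 93, 94, 93] [51, 53, 51, 51, 52, 54, 50, 42, 38, 43, 52, 60, 68, 88, 104, 113, 116, 120, 122, 120, 121, 118, 119, 121, 123, 128, 135, 128, 89, 49, 37, 37, 43, 45, 49, 51, 53, 52, 51, 49] [197, 200, 201, 199, 198, 194, 195, 198, 198, 197, 187, 151, 94, 81, 99, 111, 114, 115, 118, 121, 121, 120, 118, 120, 124, 132, 141, 158, 190, 197, 195, 195, 196, 198, 200, 200, 197, 195, 197, 195]
[ 426.9432852  -267.06900127  186.        ] [ 533.41589915 -271.09182913  186.        ] [ 480.17959218 -269.0804152   186.        ] 106.54858358570208
```

```bash
python3 -m inch '[0.001,0.0005,0.03,0,1,0.001,0.0005,0.06,0,1,0.001,0.0005,0.085,0,1,0.001,0.0005,0.101,0,1,0.001,0.0005,0.101,0,1,0.001,0.0005,0.101,0,0,0.001,0.0005,0.101,0,0,0.001,0.0005,0.101,0,0]' 45 && python3 -m inch '[0,0,0,0,0,0,0,0,0,0,0,0,0,0,0,0,0,0,0,0]'
```

```text
time_s: 6.08
position: [480.2, -270.9, 159.5]
orientation: [0.02, 1.0, -0.0, 0.001]
wrist_force: [0.3, 0.5, -0.8]
grip_width: 61.4
time_s: 6.58
position: [479.7, -270.6, 158.7]
orientation: [0.02, 1.0, -0.0, -0.0]
wrist_force: [-0.7, 0.5, -0.1]
grip_width: 21.5
```

```bash
python3 -m inch '[0,0,0,0,0,0,0,0,0,0,0,0,0,0,0,0,0,0,0,0]' && python3 -m inch '[0,0,-0.02,0,0,0,0,-0.05,0,0,0,0,-0.09,0,0,0,0,-0.13,0,0,0,0,-0.16,0,0,0,0,-0.16,0,0]'
python3 - <<'E'
from h import *
to(470,18,318,72)
E
```

```text
time_s: 7.08
position: [479.7, -270.5, 158.7]
orientation: [0.02, 1.0, 0.0, -0.0]
wrist_force: [0.5, 1.2, -0.5]
grip_width: 13.6
time_s: 7.82
position: [480.8, -271.6, 320.6]
orientation: [0.02, 1.0, -0.001, 0.002]
wrist_force: [0.0, 0.2, -3.1]
grip_width: 13.7
tool y at 87.7 shift [ 22.6 288.9   1.7] twist 15.7 j [-0.64  0.21  1.48 -0.    1.45 -2.17] t 7.825
```

```bash
python3 -m inch '[0.003,0.04,0,2,0,0.007,0.085,0,4,0,0.01,0.13,0,7,0,0.014,0.175,0,10,0,0.018,0.22,0,12,0,0.021,0.26,0,14,0,0.023,0.29,0,15.7,0,0.023,0.29,0,15.7,0]' && python3 -m inch '[0,0,0,0,0,0,0,0,0,0]'
python3 - <<'E'
from h import *
f=r.grab_frame('wrist');t=r.grab_frame('top');s=r.grab_frame('side')
for n,x in(('w',f),('t',t),('s',s)):
  for q,z in(('key_foot',151),('key_bar',321),('shaft_mouth',120)):
    for m in r.mark_of(q,x)[:3]: print(n,q,np.round(m['pixel'],1),round(m['confidence'],2),np.round(atz(x,m['pixel'],z),1))
def crop(x,p,h=45):
    u,v=proj(x,p).astype(int);u0,v0=max(0,u-h*4//3),max(0,v-h);print(u0,v0)
    return cv2.resize(x['pixels'][v0:v0+2*h,u0:u0+h*8//3],(400,300),interpolation=cv2.INTER_CUBIC)
cv2.imwrite('pics/c4.png',np.hstack([crop(s,(470,18,150)),crop(f,(470,18,150))])[:,:,::-1])
to(470,18.8,322,72)
E
```

```text
time_s: 8.82
position: [467.1, 21.8, 316.6]
orientation: [0.155, 0.988, 0.0, -0.002]
wrist_force: [0.3, -0.6, -3.3]
grip_width: 13.6
time_s: 9.07
position: [468.5, 19.1, 318.1]
orientation: [0.157, 0.988, -0.0, -0.0]
wrist_force: [0.1, -0.8, -3.3]
grip_width: 13.9
w key_foot [ 64.6 113.2] 0.84 [ 310.9 -168.8  151. ]
w key_bar [279.6 279.7] 0.97 [478.8  15.3 321. ]
t key_foot [408.3 234.1] 0.93 [ 418.1 -443.9  151. ]
t key_foot [301.  310.5] 0.75 [ 276.4 -245.6  151. ]
t key_foot [155.6 198.3] 0.68 [473.8  26.4 151. ]
t key_bar [455.  213.6] 0.91 [ 425.7 -455.7  321. ]
t key_bar [232.2 232.4] 0.48 [ 390.5 -133.5  321. ]
t shaft_mouth [163.7 204.4] 0.7 [468.9  18.9 120. ]
s key_foot [385.8 263.7] 0.85 [256.9 -50.7 151. ]
s key_foot [228.3 244.7] 0.75 [480.5  -8.7 151. ]
s key_foot [335.7 197.5] 0.69 [ 373.7 -213.1  151. ]
s key_bar [345.4 101.3] 0.84 [ 372.9 -224.4  321. ]
s key_bar [216.5 133.9] 0.83 [488.2  -9.4 321. ]
s key_bar [406.4 146.7] 0.72 [255.  -59.6 321. ]
s shaft_mouth [226.  273.1] 0.65 [472.2  17.6 120. ]
166 211
219 154
tool y at 72.0 shift [-1.7 -0.8 -3.2] twist -0.0 j [-0.1   0.08  1.63 -0.    1.42 -1.36] t 9.675
```

View pics/c4.png

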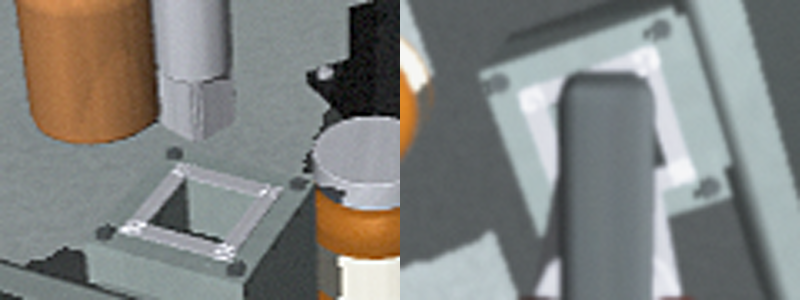

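```bash
python3 - <<'E'
from h import *
s=r.grab_frame('side');t=r.grab_frame('top')
p=r.observe()['position'];print(p)
for d in(19,0,-5): # bar, foot at bar-170
    print(d)
for z in (-151,-148): print('foot exp side',proj(s,p+[0,0,z]),'top',proj(t,p+[0,0,z]))
print('bar exp',proj(s,p+[0,0,19]),'mouth',proj(s,(470,18.8,120)),proj(t,(470,18.8,120)))
x=cv2.resize(s['pixels'][100:310,150:310],None,fx=3.5,fy=3.5,interpolation=cv2.INTER_CUBIC)[:600]
y=cv2.resize(t['pixels'][160:250,110:200],None,fx=2.4,fy=2.4)
cv2.imwrite('pics/c5.png',x[:,:,::-1])
E
```

```text
[468.65112456  20.13598917 318.78610987]
19
0
-5
foot exp side [225.52886307 247.40924264] top [156.3623755  199.12305747]
foot exp side [225.41074752 245.62637542] top [155.91538745 198.76379286]
bar exp [217.78604174 130.53706007] mouth [226.94355554 273.92709645] [163.7845799  203.81673573]
```

View pics/c5.png

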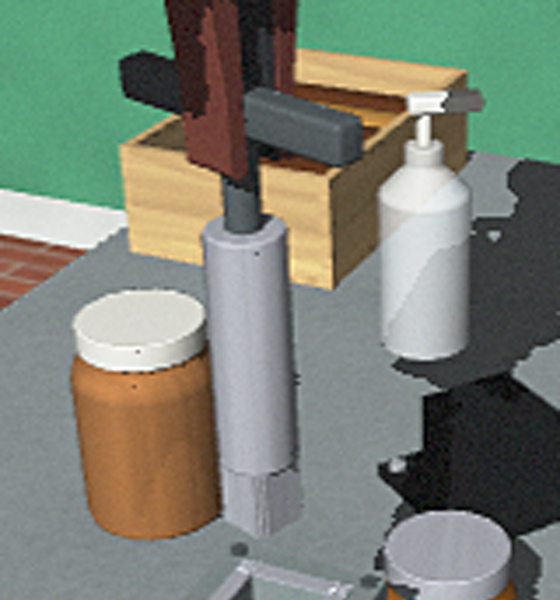

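The key hangs upright, with its foot centre at about (225,248) in the side picture. That matches the expected (225.5,247.4). Now I lower it into the mouth.

```bash
python3 -m inch '[-0.0015,-0.0005,0.01,0,0,-0.0015,-0.0005,0.025,0,0,-0.0015,-0.0005,0.04,0,0,-0.0015,-0.0005,0.048,0,0,-0.0015,-0.0005,0.055,0,0,-0.0015,-0.0005,0.06,0,0,-0.0015,-0.0005,0.06,0,0]'; python3 - <<'E'
from h import *
s=r.observe();print(s['wrist_force'],s['wrist_torque']);to(470,18.8,163,72)
E
```

```text
time_s: 10.65
position: [469.8, 19.2, 258.6]
orientation: [0.157, 0.988, -0.0, -0.0]
wrist_force: [0.0, -0.3, -3.6]
grip_width: 14.0
[ 0.03569063 -0.29212026 -3.60213559] [-0.02018889  0.05447276 -0.00221818]
tool y at 72.0 shift [-0.3 -0.3 95.6] twist -0.0 j [-0.11  0.14  1.73 -0.    1.28 -1.36] t 10.65
```

```bash
python3 -m inch '[0,0,0.01,0,0,0,0,0.02,0,0,0,0,0.03,0,0,0,0,0.04,0,0,0,0,0.05,0,0,0,0,0.06,0,0,0,0,0.068,0,0,0,0,0.068,0,0]'; python3 -m inch '[0,0,0.005,0,0,0,0,0.01,0,0,0,0,0.014,0,0,0,0,0.018,0,0,0,0,0.021,0,0,0,0,0.021,0,0]'
```

```text
time_s: 11.65
position: [469.4, 19.2, 190.0]
orientation: [0.157, 0.988, -0.0, -0.001]
wrist_force: [0.7, -0.0, -2.9]
grip_width: 13.5
time_s: 12.4
position: [469.7, 19.2, 169.5]
orientation: [0.157, 0.988, -0.0, -0.0]
wrist_force: [-1.0, 0.3, -2.9]
grip_width: 13.9
```

Past the 183 mm level with no contact force, so the socket is dropping over the stem. I'll lower it the rest of the way.

```bash
python3 -m inch '[0,0,0.002,0,0,0,0,0.004,0,0,0,0,0.0055,0,0,0,0,0.0065,0,0,0,0,0.0065,0,0,0,0,0.0065,0,0]'; python3 -c "
from h import *
s=r.observe();print(s['wrist_force'],s['wrist_torque'],s['position'])"
```

```text
time_s: 13.15
position: [470.0, 19.1, 163.3]
orientation: [0.157, 0.988, -0.0, 0.0]
wrist_force: [0.9, 0.5, -3.6]
grip_width: 13.6
[ 0.91335438  0.49179921 -3.64230439] [-0.01574883  0.05379921 -0.04469013] [469.96635147  19.12376596 163.29194316]
```

```bash
python3 -m inch '[0,0,0.0007,0,0,0,0,0.0014,0,0,0,0,0.002,0,0,0,0,0.002,0,0]'; python3 -c "
from h import *
for i in range(1):
  s=r.observe();print(s['wrist_force'],s['wrist_torque'],s['position'])"
```

```text
time_s: 13.65
position: [470.8, 19.1, 162.6]
orientation: [0.157, 0.988, -0.0, 0.001]
wrist_force: [-2.4, 0.4, 9.9]
grip_width: 13.8
[-2.41091502  0.35628054  9.93830887] [0.08424907 0.64978241 0.01197202] [470.76804048  19.05270822 162.63764746]
```

Contact is felt at a TCP height of 162.6 mm, so the key is home. Now the first half of the turn.

```bash
python3 -m inch '[0,0,-0.001,5,0,0,0,-0.001,14,0,0,0,-0.001,23,0,0,0,-0.001,32,0,0,0,-0.001,42,0,0,0,-0.001,52,0,0,0,-0.001,62,0,0,0,-0.001,70,0]'; python3 -m inch '[0,0,0,0,0,0,0,0,0,0]';python3 -c "
from h import *
s=r.observe();print(s['wrist_force'],s['wrist_torque'],s['position']);to(470,19,163,2)"
```

```text
time_s: 14.65
position: [470.7, 19.5, 162.7]
orientation: [0.697, 0.717, 0.001, 0.0]
wrist_force: [0.6, 1.4, -0.2]
grip_width: 13.2
time_s: 14.9
position: [470.7, 19.3, 162.7]
orientation: [0.694, 0.72, 0.001, 0.0]
wrist_force: [0.8, 2.1, 1.4]
grip_width: 13.4
[0.76676402 2.1094905  1.42264694] [ 0.57563008 -0.14319778 -0.02357719] [470.65562368  19.34194672 162.71461774]
tool y at 2.1 shift [-0.3 -0.7 -0.3] twist 0.1 j [-0.11  0.24  1.86  0.    1.04 -0.14] t 14.9
```

```bash
python3 -m inch '[0,0,0,0,0.7,0,0,0,0,0.7,0,0,0,0,0.7,0,0,0,0,0.7,0,0,0,0,0.7,0,0,0,0,0.7,0,0,-0.035,0,0.7,0,0,-0.07,0,0.7]'; python3 -m inch '[0,0,0,0,0.7,0,0,0,0,0.7]'
python3 - <<'E'
from h import *
f=r.grab_frame('wrist');save(f,'w6.png')
for m in r.mark_of('key_bar',f)[:2]: print(np.round(m['pixel'],1),round(m['confidence'],2),np.round(atz(f,m['pixel'],182),1))
to(470,19,163,2)
E
```

```text
time_s: 15.9
position: [469.4, 19.2, 232.7]
orientation: [0.695, 0.719, -0.0, -0.001]
wrist_force: [0.2, 0.8, 0.1]
grip_width: 61.0
time_s: 16.15
position: [469.4, 19.2, 231.6]
orientation: [0.695, 0.719, -0.0, -0.0]
wrist_force: [-1.0, -0.4, -0.2]
grip_width: 61.5
[282.  233.6] 0.83 [469.9  17.9 182. ]
[281.8 366.2] 0.54 [ 474.2 -104.7  182. ]
tool y at 2.0 shift [-0.3  1.3 68. ] twist -0.0 j [-0.11  0.16  1.77 -0.    1.21 -0.14] t 16.25
```

View pics/w6.png

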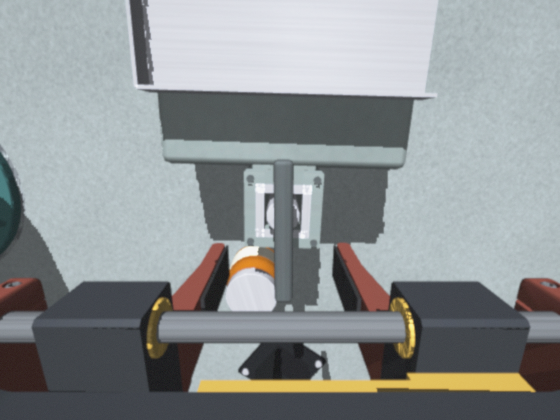

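The key stands in the shaft with its bar from (283,160) to (283,300), aligned with the jaws. I'll take a fresh grip.

```bash
python3 -m inch '[0,0.001,0.03,0,0.7,0,0.001,0.055,0,0.7,0,0.001,0.068,0,0.7,0,0.001,0.0685,0,0.7,0,0.001,0.0685,0,0,0,0.001,0.0685,0,0,0,0.001,0.0685,0,0,0,0.001,0.0685,0,0]' 45; python3 -m inch '[0,0,0,0,0,0,0,0,0,0,0,0,0,0,0,0,0,0,0,0,0,0,0,0,0]'; python3 -m inch '[0,0,0,5,0,0,0,0,14,0,0,0,0,23,0,0,0,0,32,0,0,0,0,42,0,0,0,0,52,0,0,0,0,62,0,0,0,0,70,0]'; python3 -m inch '[0,0,0,2,0,0,0,0,4,0]';python3 -c "
from h import *
s=r.observe();print(s['wrist_force'],s['wrist_torque'],s['position']);to(470,19,163,2)"
```

```text
time_s: 17.25
position: [471.1, 19.1, 164.1]
orientation: [0.695, 0.719, 0.0, 0.0]
wrist_force: [0.2, -0.2, -0.7]
grip_width: 24.7
time_s: 17.88
position: [471.1, 19.1, 163.9]
orientation: [0.695, 0.719, 0.0, 0.0]
wrist_force: [0.4, 0.6, 2.8]
grip_width: 13.4
time_s: 18.88
position: [471.4, 19.0, 163.9]
orientation: [0.982, 0.188, 0.0, 0.0]
wrist_force: [1.8, -1.1, 0.7]
grip_width: 13.5
time_s: 19.12
position: [471.3, 19.0, 163.9]
orientation: [0.988, 0.156, 0.0, 0.0]
wrist_force: [1.2, 0.1, 1.1]
grip_width: 13.4
[1.18242281 0.07361527 1.12370389] [-0.24950983 -0.24944227  0.12656793] [471.32339428  19.02678301 163.89091266]
tool y at -72.0 shift [-1.3 -0.4  0.9] twist -74.0 j [-0.11  0.24  1.85 -0.    1.05  1.15] t 19.125
```

```bash
c='from h import *
s=r.observe();print(s["wrist_torque"][2]);to(470,19,163,-72)'
python3 -m inch '[0,0,0,2,0,0,0,0,4,0,0,0,0,4,0]'; python3 -c "$c"; python3 -m inch '[0,0,0,2,0,0,0,0,4,0,0,0,0,4,0]'; python3 -c "$c"
```

```text
time_s: 19.5
position: [471.2, 19.1, 163.9]
orientation: [0.993, 0.121, 0.0, 0.0]
wrist_force: [1.5, -0.9, 2.0]
grip_width: 13.7
0.036499564881458994
tool y at -76.1 shift [-1.2 -0.2  0.9] twist -4.1 j [-0.11  0.24  1.85 -0.    1.05  1.22] t 19.5
time_s: 19.88
position: [471.2, 19.1, 163.9]
orientation: [0.996, 0.086, 0.0, 0.0]
wrist_force: [1.9, -2.3, 4.1]
grip_width: 13.9
0.08487190729459253
tool y at -80.1 shift [-1.2 -0.1  0.9] twist -8.1 j [-0.11  0.24  1.85 -0.    1.05  1.29] t 19.875
```

```bash
c='from h import *
s=r.observe();print(s["wrist_torque"][2]);to(470,19,163,-72)'
python3 -m inch '[0,0,0,1.5,0,0,0,0,3,0,0,0,0,3,0]'; python3 -c "$c"; python3 -m inch '[0,0,0,1.5,0,0,0,0,3,0,0,0,0,3,0]'; python3 -c "$c"
```

```text
time_s: 20.25
position: [471.1, 19.1, 163.9]
orientation: [0.998, 0.06, 0.0, 0.0]
wrist_force: [2.1, -1.1, 3.2]
grip_width: 13.7
0.13348586019047382
tool y at -83.1 shift [-1.1  0.   0.9] twist -11.1 j [-0.11  0.24  1.85 -0.    1.05  1.34] t 20.25
time_s: 20.62
position: [471.1, 19.1, 163.9]
orientation: [0.999, 0.034, 0.0, 0.0]
wrist_force: [2.0, -1.8, 5.6]
grip_width: 13.4
0.13060673958883265
tool y at -86.1 shift [-1.1  0.   0.9] twist -14.1 j [-0.11  0.24  1.85 -0.    1.05  1.4 ] t 20.625
```

The socket has about 9° of play, so I'll keep turning until the torque rises at the stop.

```bash
c='from h import *
s=r.observe();print(s["wrist_torque"][2]);to(470,19,163,-72)'
for i in 1; do python3 -m inch '[0,0,0,1.5,0,0,0,0,3,0,0,0,0,3,0]'; python3 -c "$c"; done; python3 -m inch '[0,0,0,1.5,0,0,0,0,3,0,0,0,0,3,0]'; python3 -c "$c"
```

```text
time_s: 21.0
position: [471.1, 19.1, 163.9]
orientation: [1.0, 0.008, 0.0, 0.0]
wrist_force: [2.2, -1.9, 4.4]
grip_width: 13.5
0.13057314222564806
tool y at -89.1 shift [-1.1  0.1  0.9] twist -17.1 j [-0.11  0.24  1.85 -0.    1.05  1.45] t 21.0
time_s: 21.38
position: [471.1, 19.1, 163.9]
orientation: [1.0, -0.018, 0.0, 0.0]
wrist_force: [3.2, -0.8, 4.9]
grip_width: 13.8
0.1344935910155477
tool y at -92.1 shift [-1.1  0.2  0.9] twist -20.1 j [-0.11  0.24  1.85 -0.    1.05  1.5 ] t 21.375
```

```bash
c='from h import *
s=r.observe();print(s["wrist_torque"][2]);to(470,19,163,-72)'
python3 -m inch '[0,0,0,1.5,0,0,0,0,3,0,0,0,0,3,0]'; python3 -c "$c"; python3 -m inch '[0,0,0,1.5,0,0,0,0,3,0,0,0,0,3,0]'; python3 -c "$c"
```

```text
time_s: 21.75
position: [471.1, 19.1, 163.9]
orientation: [0.999, -0.044, 0.0, 0.0]
wrist_force: [1.7, -1.3, 5.6]
grip_width: 13.6
0.24158828393320647
tool y at -95.1 shift [-1.1  0.2  0.9] twist -23.1 j [-0.11  0.24  1.85 -0.    1.05  1.55] t 21.75
time_s: 22.12
position: [471.0, 19.2, 163.9]
orientation: [0.998, -0.07, 0.0, 0.0]
wrist_force: [1.4, -1.2, 6.3]
grip_width: 13.8
0.5476972093521063
tool y at -98.0 shift [-0.9  0.3  0.9] twist -26.0 j [-0.11  0.24  1.85 -0.    1.05  1.61] t 22.125
```

The stop is reached: torque climbed from 0.13 to 0.55 N·m. I'll ease back a little, release and lift off.

```bash
python3 -m inch '[0,0,0,-2,0,0,0,0,-4,0,0,0,0,-4,0,0,0,0,-4,0.7,0,0,0,-4,0.7,0,0,0,-4,0.7,0,0,0,-4,0.7,0,0,0,-4,0.7]'; python3 -m inch '[0,0,0,0,0.7,0,0,0,0,0.7,0,0,-0.03,0,0.7,0,0,-0.07,0,0.7,0,0,-0.1,0,0.7,0,0,-0.1,0,0.7]'
python3 - <<'E'
from h import *
f=r.grab_frame('wrist');s=r.grab_frame('side');t=r.grab_frame('top')
for n,x in(('w',f),('s',s),('t',t)):
  for q,z in(('key_bar',182),('nut_jar',0),('honey_jar',0),('pump_bottle',0)):
    for m in r.mark_of(q,x)[:4]: print(n,q,np.round(m['pixel'],1),round(m['confidence'],2),np.round(atz(x,m['pixel'],z)[:2],1))
print('exp side',proj(s,(470,19,182)))
a=cv2.resize(s['pixels'][130:330,130:330],(400,400));b=cv2.resize(f['pixels'][100:300,180:380],(400,400))
cv2.imwrite('pics/c7.png',np.hstack([a,b])[:,:,::-1])
E
```

```text
time_s: 23.12
position: [470.7, 19.2, 163.7]
orientation: [0.999, -0.035, -0.0, 0.0]
wrist_force: [0.5, -0.1, 0.7]
grip_width: 59.4
time_s: 23.88
position: [472.7, 19.0, 266.0]
orientation: [0.999, -0.035, 0.003, 0.0]
wrist_force: [0.5, -0.2, 0.0]
grip_width: 61.1
w key_bar [281.7 222.7] 0.59 [468.3  18.3]
w nut_jar [426.7  27.3] 0.58 [ 658.6 -181. ]
w honey_jar [361.4 202.1] 0.91 [434.6 -98.7]
s key_bar [407.  150.3] 0.83 [ 280.1 -411.2]
s key_bar [225.7 240.5] 0.73 [465.8  23.3]
s key_bar [273.6 196.9] 0.63 [ 454.1 -119. ]
s key_bar [343.5 102.5] 0.56 [ 489.  -701.5]
s nut_jar [193.2 242.5] 0.9 [ 663.2 -180.9]
s nut_jar [226.  238.6] 0.61 [ 606.6 -220.3]
s honey_jar [281.5 292.8] 0.74 [ 432.4 -103.3]
s pump_bottle [270.1 198.5] 0.71 [ 590.4 -422.9]
t key_bar [455.8 215.8] 0.6 [ 449.  -521.2]
t key_bar [156.7 194.4] 0.57 [474.2  16.2]
t key_bar [317.  320.8] 0.55 [ 261.3 -270.6]
t nut_jar [270.6 136.6] 0.86 [ 659.3 -182.7]
t nut_jar [380.4 166.3] 0.53 [ 595.2 -436.9]
t honey_jar [233.4 230. ] 0.74 [ 439.3 -106. ]
t pump_bottle [381.2 166.3] 0.75 [ 595.3 -438.8]
t pump_bottle [155.8 193.1] 0.56 [518.2  69.9]
exp side [224.4888674  238.25474329]
```

View pics/c7.png

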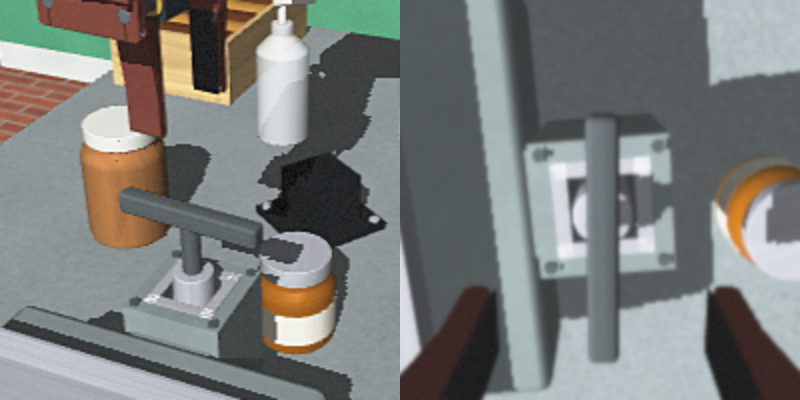

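```bash
python3 -m inch '[0,0,0,0,0.7,0,0,0,0,0.7]'; python3 -c "
from rig import r
print(r.finish_job())"
```

```text
time_s: 24.88
position: [471.0, 19.2, 263.8]
orientation: [0.999, -0.035, 0.0, 0.0]
wrist_force: [-0.6, -0.6, -0.8]
grip_width: 61.7
the job is handed in; nothing more can be done
None
```

I released the transit lock and handed the job in at about 25 s of the 54 s allowed. No verdict came back.

**What I did:** I took the smallest key from the black holder and lowered it over the stem. It felt firm contact at a tool height of 162.6 mm, against about 163 mm expected for fully home. I turned it 70° clockwise, let go and lifted clear with the key left standing. I then gripped it afresh and turned on until the torque rose from 0.13 to 0.55 N·m, which I took as the stop. I eased back 4°, opened the gripper and lifted clear.

**Last checks:**
- **Key:** it stands upright in the shaft. Its bar in the side picture is about 2.5 pixels from where the fully home position should appear, and slightly low rather than high.
- **Jars and bottle:** their estimated positions match the start to within about 10 mm, which is the spread of the networks' readings.
- **Gripper:** no contact force showed after the release.

**Not measured directly:** I inferred the stem's final angle from the torque rise and the total twist (about 170° on top of an 18° start, less the play in the socket). The networks' bar positions differed by about 5 mm between cameras, and some detections were clearly false.

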